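# Hold the loupe at its marked focal height over a flange nut

### The arm

A 6-joint arm with a two-finger parallel gripper is mounted at the origin on a cart in front of the work surface, level with it; the furniture and walls round the work are solid. World frame = base frame: x ahead of the robot, y to its left, z up, the work surface at z = 0. Lengths are in m, angles in rad, forces in N, time in s.
With the tool pointing down it reaches from about 0.3 to 0.875 m from the base axis. Payload 6.4 kg.
Tool frame: the origin (TCP) lies between the finger pads; the fingertips stand 25 mm ahead of it and the grasp point (between the pads) lies 6 mm ahead of it; z points along the fingers, y is the line along which they close (so a half turn about z gives the same grasp; the last joint's range is limited). The gripper opens to 85 mm and grips with 20 to 120 N. Pads are 22 mm wide; open, the fingers measure 114 mm over their backs; the gripper's body (76 mm by 85 mm) begins 54 mm behind the grasp point. The pads swing forward as they close: fully open they stand 13 mm farther back than shut.
Start: joints at [1.016, 0.181, 1.607, -0, 1.354, -0.206], TCP at [0.197, 0.54, 0.256] pointing down, gripper open.
Joint ranges: [-2.99, 2.99], [-0.89, 2.07], [0.3, 2.58], [-1.14, 4.28], [0, 2.63], [-3.12, 3.12]. Speed limits (rad/s): [2.57, 2.57, 3.01, 3.14, 3.14, 3.14].

### API

Orientations are given as a unit quaternion [w, x, y, z].
In Python, from bench import ctrl gives the robot as it stands.
- The arm moves only by the tool servo_tool, never from a script. Its argument "series" is text: rows parted by semicolons, each of 7 numbers parted by spaces: the gripper command: -1 is fully open, 1 is shut, values between are in proportion, then the shift along the tool's x, y, z in m, then the turn, a rotation vector about the tool's x, y, z in degrees. A call has 1 to 12 rows; each row is the pose to reach, as a shift and turn from the pose commanded when the call began, along the tool's axes at that moment; what a row does not reach only later rows make up. A row lasts 1/12 s, in which the tool goes at most 41.7 mm and 7.16 degrees, less where a joint would pass 70% of its speed; a pose out of reach is approached as far as the arm can. A call with a gripper value outside its range is refused whole. The fingers move at their own pace and stop on an object; the grip force is fixed at half the most. Time passes only in rows, so rows that repeat a pose let the fingers close. It gives the time, the measured TCP pose, the force, the opening and the grip force at its end, in the units of the state.
- ctrl.get_obs(): the state, without advancing time (a new reading comes with each control period).
- ctrl.camera(name): name is "side" or "top" or "wrist"; returns a dict with "img" (420x560x3 uint8, red, green, blue), "z_map" (420x560 float32, m along the optical axis (not along the pixel's ray), 0 where there is no reading), "fovy" (degrees; the focal length in pixels is half the picture's height over the tangent of half this angle, whatever the lens; pixels are square), "cx", "cy" (the principal point, pixels), "extrinsics" (4x4, takes a point from camera to world coordinates); the wrist camera has in their place "T_tool_cam" (4x4, takes a point from camera to tool coordinates, whose origin is the TCP and whose axes are the flange's). Camera axes: x right, y down, z forward; pixel columns grow to the right and rows downward; lengths in m; the calibration is good to about 2 mm. A picture is of the moment at which its call begins: read the wrist's pose just before it.
- ctrl.hand_in(): hands the job in; it is judged then, once.
The state is a dict: "time_s": time; "q": joint angles; "dq": joint speeds; "joint_efforts": joint torques, N m; "eef_pos": TCP position; "eef_rot": TCP orientation; "wrist_force": force on the tool from outside, world axes, zero at the start; "torque": the same for the moment, N m; "opening": opening from 0.0 (shut) to 1.0 (fully open); "grasp_force": force on a finger pad.
Only numpy, scipy, OpenCV 4.12 (cv2) and the standard library are available. Lean on these libraries where they do the work, as an engineer would, in place of code of your own. Each camera call takes 0.05 s, during which the arm holds its last target. There are 200 camera calls.

### The job

Stand the single flange nut that lies on the open worktop (not those in the parts bin) flange down in the middle of the round pad of the inspection stand and let go of it. Then lift the hand loupe out of its rest by the handle and hold it still and level with its lens centred over the nut, the middle of the lens rim at the height that the pointer on the stand's column marks; finish while holding it there, touching neither stand nor nut with the loupe. Do not shift the pointer, and leave the ring gauges, plug gauge and the other things alone.

Things in the scene. Friction and masses are not known exactly. Their poses are not given: they have to be found in the camera images.
- nut: bright steel hexagon flange nut, 23 mm across its round flange (the wide lower end), 12 mm high, 20 g; lies flange down on the worktop; origin at the centre of its underside, z up
- stand: fixed inspection stand: dark steel base plate 185 x 84 x 10 mm, round aluminium pedestal (36 mm across, top 30 mm above the worktop) and, 120 mm from its axis along the stand's +x, a 12 mm steel column that ends 162 mm above the worktop and carries a clamped collar with a pointer towards the pedestal; origin on the worktop under the pedestal's axis. A tall machine overhangs behind it
- pad (a point): centre of the flat top of the pedestal, 30 mm above the worktop; a scribed 26 mm circle, a little larger than the nut's flange, marks the middle
- pointer_tip (a point): tip of the thin steel pointer, 75 mm from the pedestal's axis along the stand's +x; its height marks the focal height for the middle of the lens rim and is set anew each time, 85 to 135 mm above the worktop
- collar (a joint): height setting of the collar and pointer: pointer height above the worktop = 0.085 m + value; 0 to 0.05, upward positive; held by stiff friction (6 N), not to be moved
- rest: fixed loupe rest: dark base plate 130 x 60 x 8 mm with two aluminium saddles (8 mm thick, 30 mm wide) at x = +35 and -48 mm; the handle lies on their floors, 40 mm above the worktop, between low cheeks that end at 47 mm; 75 mm of handle are free between the saddles. Origin on the worktop below the loupe's origin, x along the handle towards the lens
- loupe: hand loupe, 63 to 126 g: straight black handle (x = -65 to +45 mm, 16 mm wide in y, 14 mm high) with a steel butt cap, and a round lens in a steel rim at its end. Origin at the underside of the handle near the balance point, the place to grip it across its width (mid-height 7 mm above it); x towards the lens, z up; lies level in the rest, origin 40 mm above the worktop
- lens_center (a point): middle of the lens and of its steel rim (52 mm across, 10 mm thick), 80 mm from the loupe's origin along its +x and 7 mm above it, level with the handle's mid-height
- ring_gauge: plain steel ring gauge, 38 mm across, 12 mm high, lying on the worktop; to be left alone; origin under its centre
- plug_gauge: thread plug gauge, 98 mm long, 17 mm thick, lying on the worktop; to be left alone; origin under its centre, length along its y

How it is judged:
By the outcome, as a careful person would: the job done as asked, in the order asked, and still so for the second after the job is handed in, while the arm keeps its last pose, push and grip.
It also fails if it takes over 51 s, if anything falls off the work surface, if the arm or the gripper's body presses on something with over 40 N, if the wrist force passes 120 N, or if a joint passes its speed limit or range.

## Working session

There is one attempt and no reset: what is moved stays moved. The work goes in short steps, Python scripts to look and compute and a tool call to move; the robot and the scene stay as the last step left them, time stands still between calls to the robot, and variables do not carry over. Pictures are saved under pics/ and viewed, at most 10 in all, crops included, and the job is handed in when it is done.

Besides the shell and the picture viewer there is one more tool, called after ">>>" by a JSON object that holds its "name" and its "arguments". servo_tool: Moves the arm, as the interface text tells. Its arguments: {"type":"object","properties":{"series":{"type":"string"}},"required":["series"]}

```bash
mkdir -p pics
cat > h.py <<'E'
import numpy as np,cv2,pickle
from scipy.spatial.transform import Rotation as R
def snap(ctrl,name,fn):
    o=ctrl.get_obs(); c=ctrl.camera(name); c=dict(c)
    if name=="wrist":
        T=np.eye(4);q=o["eef_rot"];T[:3,:3]=R.from_quat([q[1],q[2],q[3],q[0]]).as_matrix();T[:3,3]=o["eef_pos"]
        c["extrinsics"]=T@np.array(c["T_tool_cam"])
    cv2.imwrite(f"pics/{fn}.png",c["img"][:,:,::-1]); pickle.dump(c,open(f"pics/{fn}.pkl","wb")); return c,o
def load(fn): return pickle.load(open(f"pics/{fn}.pkl","rb"))
def P(c,u,v,z=None,zw=None):
    f=210/np.tan(np.radians(c["fovy"])/2); E=np.array(c["extrinsics"])
    d=np.array([(u-c["cx"])/f,(v-c["cy"])/f,1.])
    if zw is not None: w=E[:3,:3]@d; return E[:3,3]+w*(zw-E[2,3])/w[2]
    if z is None: z=c["z_map"][int(round(v)),int(round(u))]
    return E[:3,:3]@(d*z)+E[:3,3]
E
python3 - <<'E'
from h import *
from bench import ctrl
for n in("top","side"):
    c,o=snap(ctrl,n,n+"0"); print(n,c["fovy"],c["cx"],c["cy"],np.round(c["extrinsics"],3).tolist())
print(o)
a=[cv2.imread(f"pics/{n}0.png") for n in("top","side")]
E
```

```text
top 54.812781606601646 280.6575662388848 212.32696355747964 [[-0.005, -0.98, 0.197, 0.374], [-1.0, 0.005, -0.001, 0.031], [-0.0, -0.197, -0.98, 1.099], [0.0, 0.0, 0.0, 1.0]]
side 52.49347394834507 279.374173743529 214.83975344849162 [[0.806, -0.198, 0.558, 0.06], [-0.592, -0.275, 0.758, -0.65], [0.003, -0.941, -0.338, 0.398], [0.0, 0.0, 0.0, 1.0]]
{'time_s': 0.05, 'q': array([ 1.01570611e+00,  1.81563560e-01,  1.60801641e+00,  1.93193084e-06,
        1.35377717e+00, -2.06337755e-01]), 'dq': array([-0.00062423, -0.00097684, -0.00217065,  0.00233871, -0.0018029 ,
       -0.00038525]), 'joint_efforts': array([ 5.80613014e-04, -4.46257782e+01, -3.52575660e+01, -2.32007642e-04,
        4.37743845e-03,  7.07697687e-07]), 'eef_pos': array([0.196222  , 0.53994234, 0.25536738]), 'eef_rot': array([-3.28702364e-04,  1.73493998e-01,  9.84834531e-01, -8.18723299e-04]), 'wrist_force': array([-0.01694514,  0.40253074,  0.27155298]), 'torque': array([0.02107018, 0.02469698, 0.0670665 ]), 'grasp_force': 0.0, 'opening': 0.9998293201666941}
```

View pics/top0.png

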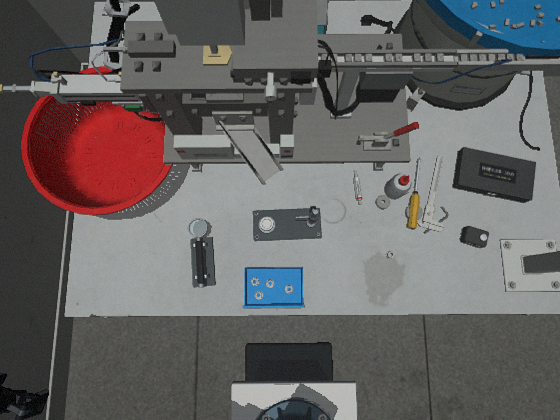

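View pics/side0.png

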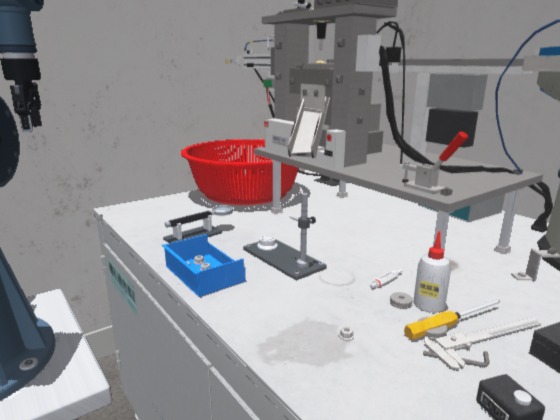

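Top view: the nut is at (390,255), the pedestal at (267,225), the column near (315,212), and the loupe has its lens at (199,228) and handle at about (203,262). The side view shows the pointer on the column near (302,222). Enlarging both.

Run:
```python
from h import *
t=load("top0");s=load("side0")
for n,u,v,z in(("nut",390,255,.01),("ped",267,225,.03),("lens",199,228,.047),("hand",203,262,.05)):
    print(n,P(t,u,v,zw=z).round(4), P(t,u,v).round(4))
a=cv2.imread("pics/top0.png")[195:315,180:410]; a=cv2.resize(a,None,fx=3.4,fy=3.4,interpolation=cv2.INTER_CUBIC)[:300+108]
b=cv2.imread("pics/side0.png")[180:290,150:350]; b=cv2.resize(b,None,fx=4,fy=4,interpolation=cv2.INTER_CUBIC)
cv2.imwrite("pics/a1.png",a);cv2.imwrite("pics/b1.png",b)
```

```text
nut [ 0.4738 -0.2628  0.01  ] [ 0.4749 -0.266  -0.0018]
ped [0.5539 0.0668 0.03  ] [0.5542 0.0668 0.0277]
lens [0.544  0.2449 0.047 ] [0.543  0.2436 0.0532]
hand [0.4547 0.2309 0.05  ] [0.4579 0.2388 0.0085]
```

View pics/a1.png

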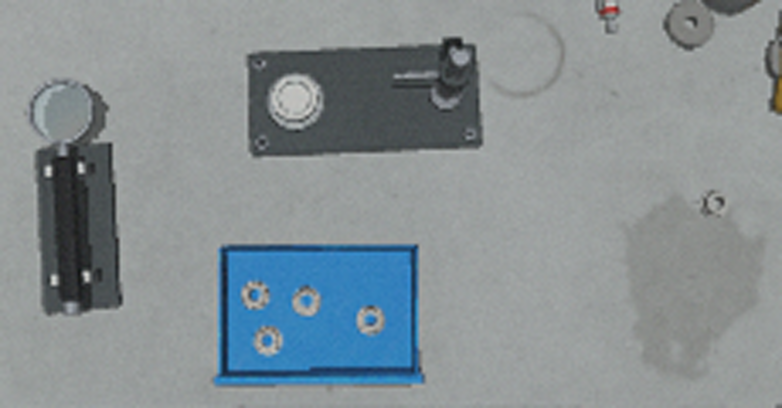

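View pics/b1.png

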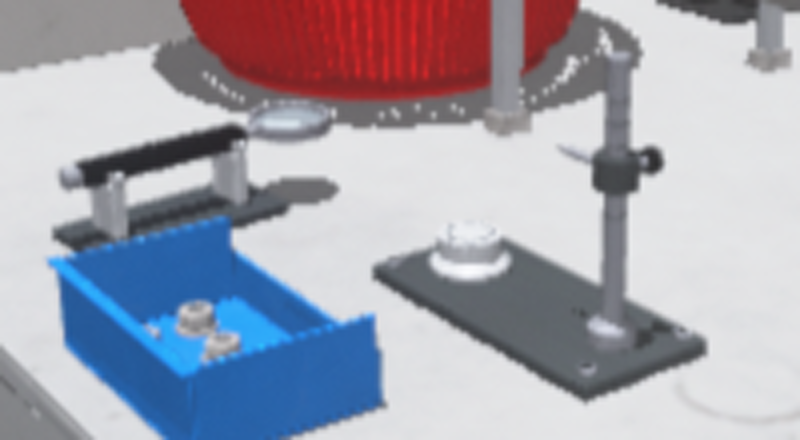

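Crop readings: nut (390,255), pedestal centre (266.8,224.4), pointer tip about (295.6,218.2) top and (290,217) side, and the loupe butt at (201,285). Heading over the nut.

>>> {"name": "servo_tool", "arguments": {"series": "-1 -0.03 -0.037 0 0 0 -2; -1 -0.06 -0.074 0 0 0 -4; -1 -0.085 -0.105 0.005 0 0 -6; -1 -0.11 -0.135 0.01 0 0 -8; -1 -0.135 -0.166 0.015 0 0 -10; -1 -0.16 -0.197 0.02 0 0 -12; -1 -0.185 -0.228 0.025 0 0 -14; -1 -0.21 -0.259 0.03 0 0 -16; -1 -0.235 -0.289 0.035 0 0 -18; -1 -0.26 -0.32 0.04 0 0 -20; -1 -0.285 -0.351 0.045 0 0 -20; -1 -0.31 -0.382 0.05 0 0 -20"}}

```text
time_s: 1.1
eef_pos: [0.3572, 0.0736, 0.2061]
eef_rot: [0.0, -0.0, 1.0, 0.0]
wrist_force: [0.7, 0.6, -0.5]
opening: 0.997
grasp_force: 0.0
```

>>> {"name": "servo_tool", "arguments": {"series": "-1 -0.01 -0.03 0 0 0 0; -1 -0.02 -0.06 0 0 0 0; -1 -0.03 -0.09 0 0 0 0; -1 -0.04 -0.12 0 0 0 0; -1 -0.05 -0.15 0 0 0 0; -1 -0.06 -0.18 0 0 0 0; -1 -0.07 -0.21 0 0 0 0; -1 -0.08 -0.24 0.01 0 0 0; -1 -0.09 -0.27 0.02 0 0 0; -1 -0.1 -0.3 0.03 0 0 0; -1 -0.11 -0.335 0.03 0 0 0; -1 -0.115 -0.335 0.03 0 0 0"}}

```text
time_s: 2.1
eef_pos: [0.4727, -0.2648, 0.1756]
eef_rot: [0.0, 0.002, 1.0, -0.001]
wrist_force: [0.7, -0.2, 0.5]
opening: 1.003
grasp_force: 0.0
```

Run:
```python
from h import *
from bench import ctrl
c,o=snap(ctrl,"wrist","w1"); print(o["eef_pos"],np.round(c["T_tool_cam"],3).tolist())
s,_=snap(ctrl,"side","side1")
t=load("top0")
# triangulate pointer tip & stand, min over z
def tri(a,ua,b,ub):
    A=P(a,*ua,z=0.0);B=P(b,*ub,z=0.0);da=P(a,*ua,z=1.0)-A;db=P(b,*ub,z=1.0)-B
    k=np.linalg.lstsq(np.c_[da,-db],B-A,rcond=None)[0];p,q=A+k[0]*da,B+k[1]*db;return (p+q)/2,np.linalg.norm(p-q)
print(tri(t,(295.6,218.2),s,(290,217)))
print(P(t,201.2,285.3,zw=.047),P(t,199.1,227.4,zw=.047),P(t,266.8,224.4,zw=.03))
for u,v in((262,175),(250,150),(290,150),(240,120)): print(P(t,u,v).round(3))
```

```text
[ 0.47274155 -0.26484211  0.1755815 ] [[0.001, -0.948, -0.319, 0.082], [1.0, 0.001, 0.001, 0.001], [-0.0, -0.319, 0.948, -0.117], [0.0, 0.0, 0.0, 1.0]]
(array([ 0.55940172, -0.00765961,  0.10089314]), np.float64(0.0014413018911093878))
[0.39568625 0.23416249 0.047     ] [0.54556336 0.24466218 0.047     ] [0.55548382 0.06729171 0.03      ]
[0.635 0.072 0.224]
[0.683 0.097 0.253]
[0.683 0.009 0.252]
[0.72  0.112 0.329]
```

View pics/w1.png

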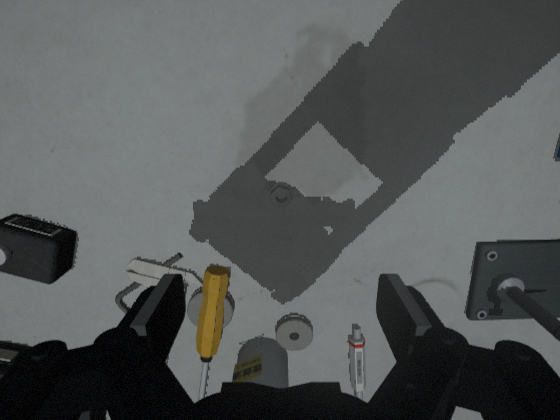

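Wrist view: the nut is under the arm's shadow at (281,194), and the fingers and ring gauges sit lower in the frame. I'll locate the nut and check the chute clearance above the stand.

Run:
```python
from h import *
c=load("w1");t=load("top0")
print("nut",P(c,281,194,zw=.012),P(c,281,194))
g=cv2.convertScaleAbs(c["img"][165:225,250:315,::-1],alpha=2); cv2.imwrite("pics/n1.png",cv2.resize(g,None,fx=8,fy=8,interpolation=cv2.INTER_CUBIC))
pts=np.array([P(t,u,v) for v in range(120,215) for u in range(225,320)])
for lo in np.arange(.17,.5,.03):
    m=(pts[:,2]>lo)&(pts[:,2]<lo+.03)
    if m.any(): i=pts[m][:,0].argmin(); print(round(lo,2),pts[m][i].round(3),m.sum())
```

```text
nut [ 0.47098736 -0.26361897  0.012     ] [ 4.74541535e-01 -2.63626564e-01 -3.77368370e-04]
0.17 [0.68  0.026 0.18 ] 1657
0.2 [0.616 0.072 0.219] 518
0.23 [0.612 0.064 0.233] 958
0.26 [0.647 0.092 0.26 ] 845
0.29 [0.683 0.128 0.291] 495
0.32 [0.716 0.109 0.338] 42
```

View pics/n1.png

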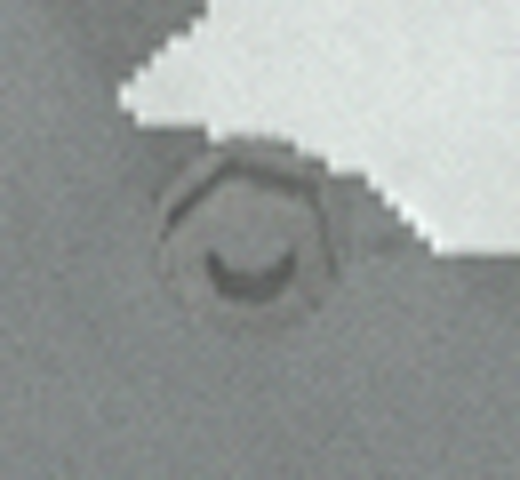

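The nut hexagon's flat normal is about 13° off world y, and the chute tip at (0.612, 0.064, 0.22) overhangs close to the pad. So I'll grip with the tool tilted 18° back towards the base. Going to a hover at that tilt, with the gripper pre-closed.

>>> {"name": "servo_tool", "arguments": {"series": "0.25 0.003 -0.001 0.012 -0.3 -3 -2.1; 0.25 0.006 -0.001 0.025 -0.7 -6 -4.3; 0.25 0.009 -0.002 0.04 -1 -9 -6.4; 0.25 0.012 -0.002 0.055 -1.4 -12 -8.6; 0.25 0.016 -0.003 0.075 -1.7 -15 -10.7; 0.25 0.0213 -0.0038 0.09 -2.04 -17.92 -12.89; 0.25 0.0213 -0.0038 0.0993 -2.04 -17.92 -12.89; 0.25 0.0213 -0.0038 0.0993 -2.04 -17.92 -12.89; 0.25 0.0213 -0.0038 0.0993 -2.04 -17.92 -12.89"}}

```text
time_s: 2.95
eef_pos: [0.4512, -0.2627, 0.0772]
eef_rot: [0.155, -0.112, 0.981, 0.018]
wrist_force: [0.1, -0.2, 0.5]
opening: 0.376
grasp_force: 0.0
```

Run:
```python
from h import *
from bench import ctrl
c,o=snap(ctrl,"wrist","w2"); print(o["eef_pos"],o["eef_rot"],o["opening"])
T=np.array(c["T_tool_cam"]);f=210/np.tan(np.radians(c["fovy"])/2)
v,u=np.mgrid[0:420,0:560];z=c["z_map"];p=np.stack([(u-c["cx"])/f*z,(v-c["cy"])/f*z,z],-1)@T[:3,:3].T+T[:3,3]
m=(z>0)&(abs(p[...,0])<.013)&(abs(p[...,1])<.05)&(p[...,2]<.045)&(p[...,2]>-.02)
for s in(1,-1):
    q=p[m&(p[...,1]*s>0)]; print(s,len(q),q.max(0).round(4),q.min(0).round(4)) 
g=cv2.convertScaleAbs(c["img"][:,:,::-1],alpha=1.8); cv2.imwrite("pics/w2b.png",g[60:360,130:430].repeat(2,0).repeat(2,1))
```

```text
[ 0.45124114 -0.26266786  0.07721088] [ 0.15481709 -0.11150469  0.98146438  0.01805653] 0.3764808725799404
1 2322 [0.013  0.0396 0.0244] [-0.0115  0.0169 -0.02  ]
-1 2312 [ 0.013  -0.0146  0.0251] [-0.011  -0.0371 -0.02  ]
```

View pics/w2b.png

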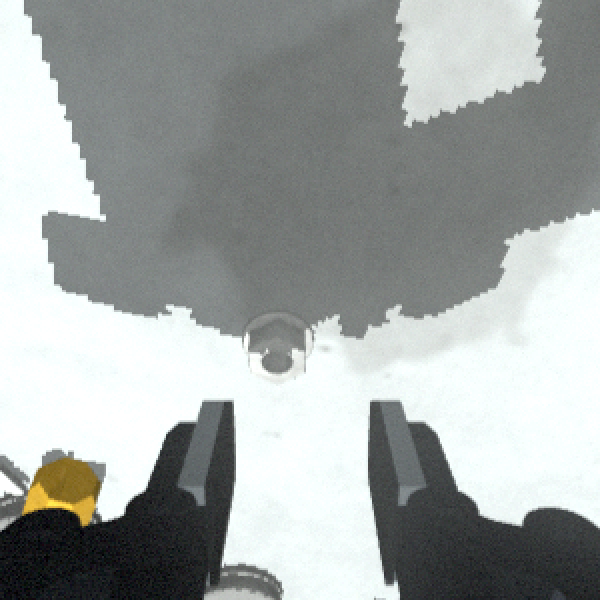

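The nut is slightly left of the finger centre line: hex top face at full-frame (268.5,241), finger middle at x=281. Working out the correction.

Run:
```python
from h import *
from bench import ctrl
c=load("w2");o=ctrl.get_obs();q=o["eef_rot"];r=R.from_quat([q[1],q[2],q[3],q[0]])
print(o["eef_pos"],r.as_matrix().round(3).tolist())
for u,v,z in((268.5,241,.012),(269.5,215.5,.002),(282,330,.03)):print(P(c,u,v,zw=z).round(4))
n=P(c,268.5,241,zw=.012); n[2]=.008
d=r.inv().apply(n-o["eef_pos"]); print("nut in tool",d.round(4))
```

```text
[ 0.45190841 -0.26327026  0.07793624] [[-0.927, -0.225, 0.301], [-0.214, 0.974, 0.069], [-0.309, -0.001, -0.951]]
[ 0.4739 -0.2636  0.012 ]
[ 0.4623 -0.2657  0.002 ]
[ 0.5345 -0.241   0.03  ]
nut in tool [ 0.0013 -0.0052  0.0731]
```

>>> {"name": "servo_tool", "arguments": {"series": "0.25 0.001 -0.006 0 0 0 0; 0.25 0.001 -0.006 0.012 0 0 0; 0.25 0.001 -0.006 0.025 0 0 0; 0.25 0.001 -0.006 0.036 0 0 0; 0.25 0.001 -0.006 0.044 0 0 0; 0.25 0.001 -0.006 0.049 0 0 0; 0.25 0.001 -0.006 0.049 0 0 0; 0.25 0.001 -0.006 0.049 0 0 0"}}

```text
time_s: 3.67
eef_pos: [0.4666, -0.2661, 0.0303]
eef_rot: [0.155, -0.112, 0.981, 0.018]
wrist_force: [0.6, 0.5, 1.1]
opening: 0.377
grasp_force: 0.0
```

Run:
```python
from h import *
from bench import ctrl
c,o=snap(ctrl,"wrist","w3"); print(o["eef_pos"],o["wrist_force"])
g=cv2.convertScaleAbs(c["img"][220:340,200:360,::-1],alpha=1.8); cv2.imwrite("pics/w3b.png",g.repeat(4,0).repeat(4,1))
```

```text
[ 0.46656996 -0.26606904  0.0303262 ] [0.59168786 0.46764128 1.05198866]
```

View pics/w3b.png

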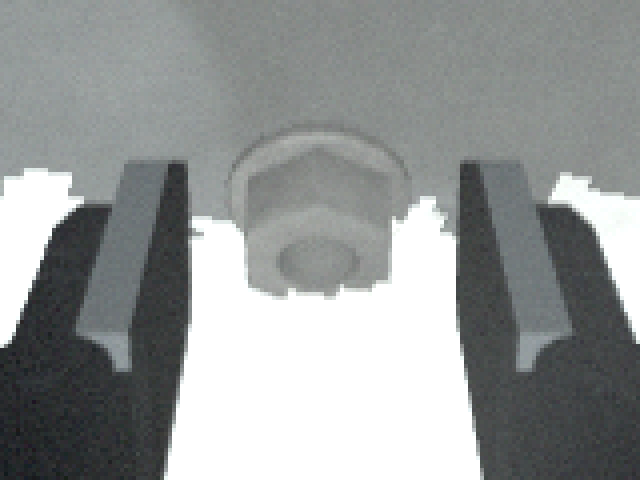

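The nut is centred between the pads (nut at x≈320, pads' middle at 324) with its flats parallel to them. Lowering 1 mm more, closing, then lifting.

>>> {"name": "servo_tool", "arguments": {"series": "0.25 0 0 0.001 0 0 0; 1 0 0 0.001 0 0 0; 1 0 0 0.001 0 0 0; 1 0 0 0.001 0 0 0; 1 0 0 0.001 0 0 0; 1 0 0 0.001 0 0 0; 1 0 0 0.001 0 0 0; 1 0 0 0.001 0 0 0"}}

```text
time_s: 4.38
eef_pos: [0.4668, -0.2663, 0.0298]
eef_rot: [0.156, -0.112, 0.981, 0.017]
wrist_force: [-2.3, 0.4, 5.4]
opening: 0.179
grasp_force: 57.7
```

>>> {"name": "servo_tool", "arguments": {"series": "1 -0.006 0 -0.019 0 0 0; 1 -0.018 0 -0.055 0 0 0; 1 -0.03 0 -0.092 0 0 0; 1 -0.0371 0.015 -0.114 0 0 0; 1 -0.047 0.05 -0.111 0.6 0 1.8; 1 -0.055 0.09 -0.108 1.2 0 3.6; 1 -0.063 0.13 -0.106 1.8 0 5.4; 1 -0.071 0.17 -0.103 2.4 0 7.2; 1 -0.079 0.21 -0.1 3 0 9; 1 -0.087 0.25 -0.098 3.6 0 10.8; 1 -0.095 0.29 -0.0955 4.02 0 12.36; 1 -0.1021 0.3257 -0.0931 4.02 0 12.36"}}

```text
time_s: 5.38
eef_pos: [0.4591, 0.0691, 0.1496]
eef_rot: [0.157, 0.001, 0.988, 0.0]
wrist_force: [-0.1, -1.5, 0.3]
opening: 0.182
grasp_force: 57.2
```

>>> {"name": "servo_tool", "arguments": {"series": "1 0 0 0 0 0 0; 1 0 0 0 0 0 0; 1 0 0 0 0 0 0"}}

```text
time_s: 5.63
eef_pos: [0.4598, 0.067, 0.1492]
eef_rot: [0.156, -0.001, 0.988, -0.0]
wrist_force: [-0.2, -1.1, 0.2]
opening: 0.179
grasp_force: 57.2
```

Run:
```python
from h import *
from bench import ctrl
c,o=snap(ctrl,"wrist","w4"); q=o["eef_rot"];r=R.from_quat([q[1],q[2],q[3],q[0]]);print(o["eef_pos"],r.as_matrix().round(3).tolist(),o["grasp_force"],o["opening"])
```

```text
[0.45975147 0.06701437 0.14922805] [[-0.951, -0.002, 0.309], [-0.002, 1.0, 0.0], [-0.309, -0.0, -0.951]] 57.23983027220129 0.17895544544642536
```

View pics/w4.png

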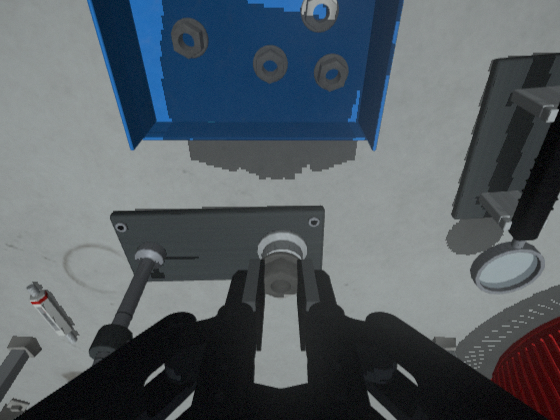

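Wrist view: the nut is in the fingers at (280,278), the pedestal is partly hidden behind it at about (282,247), and the loupe lens is at (508,268). I'll fit the pad, lens and handle from the depth map.

```bash
cat >> h.py <<'E'
def cloud(c):
    f=210/np.tan(np.radians(c["fovy"])/2);E=np.array(c["extrinsics"]);v,u=np.mgrid[0:420,0:560];z=c["z_map"]
    p=np.stack([(u-c["cx"])/f*z,(v-c["cy"])/f*z,z],-1)@E[:3,:3].T+E[:3,3]; p[z<=0]=np.nan; return p
def circ(p,r):
    from scipy.optimize import least_squares
    return least_squares(lambda c:np.hypot(*(p[:,:2]-c).T)-r,p[:,:2].mean(0),loss="soft_l1",f_scale=.0005).x
E
python3 - <<'E'
from h import *
c=load("w4");p=cloud(c);t=load("top0");pt=cloud(t)
def box(p,lo,hi): return np.all((p>lo)&(p<hi),-1)
for n,q in(("w",p),("top",pt)):
    m=box(q,[.52,.04,.024],[.59,.095,.037]); m2=q[m]
    print(n,m.sum(),m2.min(0).round(4),m2.max(0).round(4))
    # edge pixels of pad mask
    e=m&~cv2.erode(m.astype(np.uint8),np.ones((3,3))).astype(bool)
    print(" zmed",np.median(m2[:,2]), "circ",circ(q[e],.018).round(4))
    l=box(q,[.515,.20,.038],[.60,.29,.062])
    print(" lens/rim",l.sum(),np.median(q[l],0).round(4),((q[l].min(0)+q[l].max(0))/2).round(4),q[l].min(0).round(4),q[l].max(0).round(4))
    tb=box(q,[.3,-.3,-.02],[.75,.3,.012]); print(" table z",np.median(q[box(q,[.46,-.06,-.02],[.5,.15,.012])],0))
h=pt[box(pt,[.38,.2,.046],[.53,.28,.062])];print("handle top",len(h),h.min(0),h.max(0),np.polyfit(h[:,0],h[:,1],1))
w=c["img"][225:300,240:330].astype(int).max(-1);
for r in range(0,46,3): print(225+r,''.join('#' if x>190 else '+' if x>120 else '.' for x in w[r]))
# pointer from side
s=load("side0");ps=cloud(s);a=ps[box(ps,[.545,-.045,.08],[.575,.0,.14])];print("ptr side",len(a),a[a[:,1].argmax()] if len(a) else 0,np.median(a,0) if len(a) else 0)
a=pt[box(pt,[.545,-.03,.08],[.575,.0,.14])];print("ptr top",len(a),np.median(a,0),a[:,1].max())
E
```

```text
w 259 [0.5385 0.0522 0.024 ] [0.5543 0.0872 0.0314]
 zmed 0.028077264367293492 circ [0.558  0.0695]
 lens/rim 2934 [0.5409 0.2476 0.0489] [0.5426 0.2492 0.0476] [0.515  0.2229 0.0418] [0.5702 0.2756 0.0533]
 table z [4.78778696e-01 4.50729341e-02 2.07999160e-05]
top 138 [0.5409 0.0533 0.0246] [0.5763 0.0858 0.0355]
 zmed 0.02997762909418955 circ [0.5585 0.0691]
 lens/rim 315 [0.5441 0.249  0.0491] [0.5436 0.2482 0.0477] [0.5169 0.2231 0.0402] [0.5704 0.2733 0.0551]
 table z [ 4.79310422e-01  4.60143803e-02 -1.25062904e-04]
handle top 371 [0.39127736 0.22194987 0.04600643] [0.52994313 0.26642969 0.05920969] [0.09199975 0.19846462]
225 .......................................................................+............++++++
228 ....................................................................................++++++
231 ....................................................................................++++++
234 ...............................+++++++++++++++++++++++..............................++++++
237 ..........................+++++++++++++++++++++++++++++++++...................
[... 516 characters left out ...]
................................+++....+++.................+++++++
258 ....................+.......................................+..+...................+++++++
261 ..................................................................................++++++++
264 ..................................................................................++++++++
267 ..................................................................................++++++++
270 ....................................................................................++++++
ptr side 24 [ 0.55976065 -0.00499632  0.10232575] [ 0.55820694 -0.02486061  0.10459159]
ptr top 14 [ 0.56127551 -0.019404    0.10462641] -0.008207555103894124
```

Run:
```python
from h import *
c=load("w4")
e=[(271,234),(294,234),(266,237),(299,237),(262,240),(304,240),(260,243),(305,243),(258,246),(307,246),(258,249),(307,249)]
q=np.array([P(c,u,v,zw=.03) for u,v in e]);print(circ(q,.018),np.abs(np.hypot(*(q[:,:2]-circ(q,.018)).T)-.018).max())
# radius free
from scipy.optimize import least_squares
print(least_squares(lambda a:np.hypot(*(q[:,:2]-a[:2]).T)-a[2],[.556,.067,.018]).x)
# held nut: points between fingers
p=cloud(c)[262:300,262:300].reshape(-1,3)
import numpy as np
T=np.linalg.inv(np.array(c["extrinsics"]));TC=np.array(c["T_tool_cam"])
pt=(p@T[:3,:3].T+T[:3,3])@TC[:3,:3].T+TC[:3,3]
m=(abs(pt[:,1])<.009)&(abs(pt[:,2])<.04)&(abs(pt[:,0])<.02);k=pt[m];w=p[m];print("nut tool",len(k),np.median(k,0),"world z max",np.nanmax(w[:,2]));tf=w[w[:,2]>np.nanmax(w[:,2])-.002];print(tf.min(0),tf.max(0),len(tf))
```

```text
[0.53760402 0.06999968] 0.002529811439838093
[0.54127262 0.07007219 0.02076579]
nut tool 1334 [0.00383884 0.00086492 0.02008865] world z max 0.14632941196565866
[0.45540407 0.06036297 0.14436234] [0.45882576 0.07578738 0.14632941] 12
```

Run:
```python
from h import *
from scipy.optimize import least_squares
c=load("w4")
e=[(271,234),(294,234),(266,237),(299,237),(262,240),(304,240),(260,243),(305,243),(258,246),(307,246),(258,249),(307,249)]
for z in(.01,.013):
    q=np.array([P(c,u,v,zw=z) for u,v in e]);print(z,least_squares(lambda a:np.hypot(*(q[:,:2]-a[:2]).T)-a[2],[.556,.067,.018]).x)
q=np.array([P(c,u,v,zw=.03) for u,v in [(282.5,249),(271,251.5),(292,252),(297,255),(300,258)]]);print(circ(q,.018))
p=cloud(c)
for v in range(228,266,3): print(v,p[v,283].round(4),p[v,265].round(4))
t=load("top0");pt=cloud(t);k=pt[215:236,257:280];m=(k[...,2]>.0275)&(k[...,2]<.0325);w=k[m];print(m.sum(),w.mean(0),w.min(0),w.max(0))
img=t["img"].astype(int).max(-1)
for v in range(214,236): print(v,' '.join('%3d'%x for x in img[v,255:281]))
```

```text
0.01 [0.56037285 0.07030108 0.02278657]
0.013 [0.55750781 0.07026675 0.02248345]
[0.55767455 0.06882685]
228 [0.5326 0.0705 0.0105] [0.5333 0.0548 0.0097]
231 [0.5349 0.0705 0.0118] [0.5362 0.0547 0.0102]
234 [0.536  0.0705 0.0145] [0.5394 0.0547 0.0106]
237 [0.5375 0.0705 0.0167] [0.5406 0.0547 0.0132]
240 [0.5385 0.0705 0.0194] [0.5426 0.0548 0.015 ]
243 [0.5396 0.0705 0.022 ] [0.5445 0.0548 0.0167]
246 [0.5405 0.0705 0.0249] [0.5473 0.0547 0.0176]
249 [0.5405 0.0705 0.0285] [0.5472 0.0549 0.0215]
252 [0.4568 0.0693 0.1192] [0.5472 0.055  0.0252]
255 [0.4574 0.0693 0.1206] [0.5466 0.0552 0.0295]
258 [0.4584 0.0693 0.1216] [0.4587 0.0607 0.1214]
261 [0.4586 0.0693 0.1234] [0.4595 0.0608 0.1225]
264 [0.4576 0.0692 0.1263] [0.4618 0.0607 0.1223]
103 [0.55818614 0.06879053 0.02990948] [0.54286744 0.05335038 0.02759583] [0.57565424 0.08554687 0.03243824]
214 127 110 127  87  82  81  79  77  78  79  83  81  78  79  77  82  78  76  83  81  79  78  82  79  80  79
215  89 104  72  78  78  81  83  75  79  77  77  76  75  77  81  77  78  77  80  80  77  76  80  81  75  83
216  79  81  77  79 
[... 1439 characters left out ...]
 184 137  77 161 155 120  87  84  85  84  81  85  82
230  84  86  79  84  82  61 150 165 148 105 108 108 104  74 112 161 148 148  85  81  78  85  78  82  84  83
231  84  82  85  82  81  82  66 150 158 156 172 165 168 166 153 148 111  77  79  82  79  82  84  84  82  82
232  90  80  82  82  82  82  77  75  87 140 159 164 162 168 118  74  78  80  81  82  85  83  82  83  82  83
233  84  81  81  82  86  84  84  81  80  77  74  75  49  75  82  82  83  82  84  87  87  82  82  88  83  82
234  78  92  97  87  85  81  83  82  83  82  81  81  84  84  83  85  84  80  86  82  82  85  83  84  82  83
235  80 111 129  98  83  82  81  80  85  86  84  86  83  84  81  86  83  86  84  83  84  80  83  84  77  79
```

>>> {"name": "servo_tool", "arguments": {"series": "1 -0.01 0 0.01 0 0 0; 1 -0.022 0 0.024 0 0 0; 1 -0.036 0.0005 0.042 0 0 0; 1 -0.05 0.001 0.06 0 0 0; 1 -0.06 0.001 0.074 0 0 0; 1 -0.068 0.0012 0.0846 0 0 0; 1 -0.068 0.0012 0.0846 0 0 0; 1 -0.068 0.0012 0.0846 0 0 0"}}

```text
time_s: 6.35
eef_pos: [0.5505, 0.0661, 0.0891]
eef_rot: [0.156, 0.001, 0.988, -0.0]
wrist_force: [-0.5, -0.1, -0.0]
opening: 0.177
grasp_force: 57.2
```

Run:
```python
from h import *
from bench import ctrl
c,o=snap(ctrl,"wrist","w5"); print(o["eef_pos"],o["wrist_force"],o["q"].round(2))
p=cloud(c)
def box(p,lo,hi): return np.all((p>lo)&(p<hi),-1)
q=p[box(p,[.53,.04,.022],[.59,.1,.0275])];print("wall",len(q),circ(q,.018),q[:,0].min(),q[:,1].min(),q[:,1].max())
q=p[box(p,[.53,.04,.0285],[.59,.1,.033])];print("top",len(q),q.min(0),q.max(0))
n=p[box(p,[.52,.055,.055],[.60,.085,.08])];print("nut",len(n)); print(p[230:300:4,281].round(4))
i=c["img"]; cv2.imwrite("pics/w5b.png",cv2.resize(cv2.convertScaleAbs(i[200:330,200:373,::-1],alpha=1.6),None,fx=4,fy=4,interpolation=cv2.INTER_CUBIC))
```

```text
[0.55046322 0.0661037  0.0890873 ] [-0.45867611 -0.11769326 -0.03961339] [-0.11  0.2   2.01  0.06  0.63 -1.72]
wall 332 [0.55748281 0.069536  ] 0.5388731703343981 0.052346050477410436 0.08700803050691033
top 2468 [0.5385442  0.05165753 0.02851287] [0.57533473 0.08717408 0.03214624]
nut 2080
[[0.558  0.0675 0.0303]
 [0.5604 0.0675 0.0309]
 [0.5639 0.0675 0.0304]
 [0.5674 0.0675 0.0299]
 [0.5708 0.0675 0.0297]
 [0.5738 0.0675 0.0299]
 [0.5463 0.0674 0.0616]
 [0.5487 0.0674 0.0619]
 [0.5483 0.0674 0.0648]
 [0.5481 0.0674 0.0675]
 [0.5485 0.0674 0.0697]
 [0.5498 0.0674 0.0709]
 [0.5531 0.0674 0.0703]
 [0.5631 0.0674 0.0639]
 [0.5623 0.0674 0.0671]
 [0.5627 0.0674 0.0692]
 [0.5625 0.0674 0.0718]
 [0.5658 0.0674 0.0715]]
```

Run:
```python
from h import *
c=load("w5");p=cloud(c)
def box(p,lo,hi): return np.all((p>lo)&(p<hi),-1)
n=p[box(p,[.54,.05,.0575],[.575,.085,.0645])];print("flange",len(n),n.min(0),n.max(0)); b=n[n[:,0]<.5515];print(circ(b[b[:,2]<.062],.0115),b[:,1].min(),b[:,1].max(),b[:,2].min())
h=p[box(p,[.54,.055,.066],[.575,.082,.0725])];print(h.min(0),h.max(0))
```

```text
flange 411 [0.54593082 0.05828725 0.05887809] [0.56352069 0.07609684 0.06448889]
[0.55868401 0.06719971] 0.05828725279919131 0.0760968432007107 0.05887809022229391
[0.54318059 0.05509807 0.0660015 ] [0.56765805 0.08150438 0.07246148]
```

View pics/w5b.png

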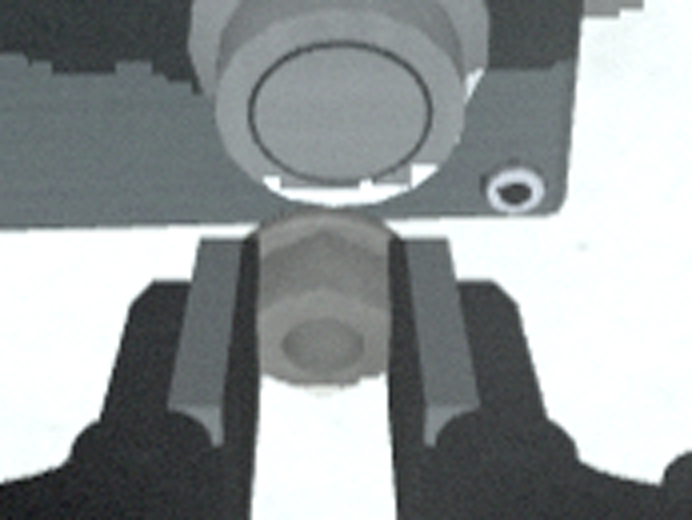

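The scribed circle is centred at full-frame (285.1,228.3) and clearly visible. The held nut's flange is at x≈280.5.

Run:
```python
from h import *
c=load("w5")
e=[(249,112),(432,112),(340,42),(340,185)]
q=np.array([P(c,200+u/4,200+v/4,zw=.03) for u,v in e]);print(q.round(4),circ(q,.013))
for u,v in((243,240),(402,240),(322,207)): print(P(c,200+u/4,200+v/4,zw=.062))
```

```text
[[0.5568 0.0569 0.03  ]
 [0.5568 0.0827 0.03  ]
 [0.5445 0.0696 0.03  ]
 [0.5707 0.0698 0.03  ]] [0.55759418 0.0697938 ]
[0.54983872 0.05784183 0.062     ]
[0.54987233 0.07665728 0.062     ]
[0.54449519 0.06719762 0.062     ]
```

>>> {"name": "servo_tool", "arguments": {"series": "1 0.001 0.0026 0.006 0 0 0; 1 0.004 0.0026 0.014 0 0 0; 1 0.006 0.0026 0.021 0 0 0; 1 0.0073 0.0026 0.0253 0 0 0; 1 0.008 0.0026 0.0274 0 0 0; 1 0.008 0.0026 0.0274 0 0 0; 1 0.008 0.0026 0.0274 0 0 0; 1 0.008 0.0026 0.0274 0 0 0"}}

```text
time_s: 7.07
eef_pos: [0.5516, 0.0707, 0.0614]
eef_rot: [0.157, -0.0, 0.988, -0.0]
wrist_force: [1.0, 0.4, -1.3]
opening: 0.18
grasp_force: 57.2
```

Run:
```python
from h import *
from bench import ctrl
c,o=snap(ctrl,"wrist","w6"); print(o["eef_pos"],o["wrist_force"])
p=cloud(c)
def box(p,lo,hi): return np.all((p>lo)&(p<hi),-1)
n=p[box(p,[.54,.05,.0305],[.575,.09,.034])];print(len(n),n.min(0),n.max(0))
```

```text
[0.55164176 0.07070305 0.06142875] [ 0.99331709  0.37929714 -1.30182354]
372 [0.54106397 0.05241381 0.03050204] [0.56160653 0.08664202 0.03399756]
```

Run:
```python
from h import *
c=load("w6");p=cloud(c)
g=c["img"].astype(int).max(-1)
for v in range(206,262,3):
    print(v,' '.join('%2d'%min(99,max(-9,z*1000)) if z==z else ' .' for z in p[v,250:322:2,2]))
for v in range(210,250,3): print(v,' '.join('%3d'%x for x in g[v,252:320:2]))
```

```text
206 10  9 10 10 11 11 11 11 13 12 13 13 13 14 13 13 13 13 13 11 12 11 11 10 10 10 10  9  9 10  9  9 10 10 10  9
209 10 11 12 13 14 14 14 14 14 14 14 14 14 15 14 15 14 14 14 15 14 14 13 13 12 11 10 10  9  9 10  9 10  9  9 11
212 13 14 14 15 14 15 14 14 15 15 15 15 15 15 14 15 15 15 14 15 15 14 14 14 14 13 13 12 10  9 10 10  9  9  9 10
215 14 15 14 14 16 16 16 16 16 16 16 16 17 17 16 16 17 16 17 15 16 15 15 15 15 15 15 13 12 11  9  9 10  9  9  9
218 15 15 17 16 16 16 16 17 17 17 17 17 18 17 16 16 17 17 17 16 16 17 16 15 14 16 15 15 14 14 13 11  9  9 10 10
221 16 16 16 16 17 17 17 18 17 18 20 19 18 19 19 19 19 19 19 18 17 18 17 16 16 16 15 15 15 14 14 13 11  8  9 10
224 17 17 18 18 18 20 19 20 20 21 21 22 21 21 20 21 21 21 20 19 19 18 18 18 17 16 16 16 16 15 14 15 14 10  9  9
227 18 18 19 19 21 22 22 22 22 23 23 24 24 23 24 23 23 22 23 21 21 21 20 20 19 18 17 16 16 17 15 14 14 12  9 10
230 19 20 22 22 23 23 24 24 25 26 25 26 25 25 26 25 25 25 25 24 25 24 22 23 21 20 20 18 17 17 16 15 14 14 12 10
233 22 22 24 25 26 26 26 26 27 27 28 28 27 28 27 28 28 27 28 26 27 25 24 25 24 22 21 19 19 1
[... 2287 characters left out ...]

237  90  94  96  98 101 104 106 102  99 100 103 103 104 102 100 100 103 107 109 102  97  90  90  90  88  87  85  85  83  96  99  96  96  93
240  94 104 108 107 107 105 104 104 102 103 101 104 104 103 100 103 102 103 107 105 102 103 105 100  88  86  89  84  80  83  98  96  94  93
243 106 105 106 106 106 101 105  89  83  72  64  64  55  65  67  83  88  98 108 104 103 104 104 105 107  95  85  86  82  78  95  95  95 123
246 103 106 107 107  82  47  76  89 102 100 102 102 102 102 102 100 103  80  65  56  87 102 103 107 106 101 104  98  80  79  96  92  93  82
249 105 102  58  62 100 102 101 101 104 103 104 101 102 104 102 104 102 103 104 105  92  59  90 103 104 103 102 105  92  80  93  91  81  80
```

Run:
```python
from h import *
from bench import ctrl
c,o=snap(ctrl,"wrist","w7"); print(o["eef_pos"],o["wrist_force"])
w=load("w6")
g=c["img"].astype(int).max(-1)
print(np.abs(g-w["img"].astype(int).max(-1)).mean())
q=[(257,249),(294,249),(262,246),(289.5,246),(275,243)]
q=np.array([P(w,u,v,zw=.03) for u,v in q]);print(q.round(4),circ(q,.013))
e=np.array([P(w,u,v,zw=.032) for u,v in((269,254),(293,254),(264,257),(297,257),(281,252))]);print(e.round(4),circ(e,.0115))
```

```text
[0.55170149 0.07067649 0.06151871] [-1.50596964 -0.51563296 -0.41207535]
1.8438647959183674
[[0.5481 0.0605 0.03  ]
 [0.5481 0.0782 0.03  ]
 [0.5461 0.063  0.03  ]
 [0.5461 0.0761 0.03  ]
 [0.5442 0.0692 0.03  ]] [0.5573989  0.06945338]
[[0.5494 0.0663 0.032 ]
 [0.5494 0.0777 0.032 ]
 [0.5514 0.0639 0.032 ]
 [0.5514 0.0797 0.032 ]
 [0.5481 0.072  0.032 ]] [0.5595839  0.07188073]
```

The nut sits about 2 mm too far in both x and y. Correcting while still clear of the pad, then re-measuring.

>>> {"name": "servo_tool", "arguments": {"series": "1 0.002 -0.0024 0.0002 0 0 0; 1 0.002 -0.0024 0.0002 0 0 0; 1 0.002 -0.0024 0.0002 0 0 0; 1 0.002 -0.0024 0.0002 0 0 0; 1 0.002 -0.0024 0.0002 0 0 0; 1 0.002 -0.0024 0.0002 0 0 0"}}

```text
time_s: 7.67
eef_pos: [0.5497, 0.0682, 0.0605]
eef_rot: [0.156, -0.0, 0.988, -0.0]
wrist_force: [0.0, 0.2, -0.4]
opening: 0.18
grasp_force: 57.2
```

Run:
```python
from h import *
from bench import ctrl
c,o=snap(ctrl,"wrist","w8"); print(o["eef_pos"],o["wrist_force"])
p=cloud(c);g=c["img"].astype(int).max(-1)
for v in range(238,256,2):
    print(v,' '.join('%2d'%min(99,max(-9,z*1000)) if z==z else ' .' for z in p[v,258:306:2,2]))
for v in range(230,254,2): print(v,' '.join('%3d'%x for x in g[v,252:314:2]))
```

```text
[0.54968562 0.0682298  0.06047715] [ 0.02139602  0.2236318  -0.35864841]
238 23 24  . 26 26 26 27 28 28 28 28 28 27 28 28 28  . 28 27 26 26 26 25 24
240 25 26 27 28 28 28 28 29 28 29 29 29 29 28 29 29 29 29 29 28 28 27 26 26
242 26 27 29 29 30 30 30 30 29 29 29 29 29 30 29 30 29 29 29 29 29 29 28 26
244 28 30 29 29 29 29 29 29 29 30 29 29 30 29 30 30 30 31 29 30 29 29 29 29
246 29 29 29 29 29 30 30 30 29 29 29 30 28 30 29 30 30 30 30 30 30 30 30 29
248 29  . 29 28 30 29 30 30 29 29 30 30 31 29 30 30 30 30 30 30 29 29 28 29
250 30 29 29 29 30 30 30 29 29 29 30 30 30 29 30 30 30 30 29 30 29 30 30 30
252 30 30 30 30 30 30 29 29 30 30 30 31 31  . 30 29 30 30  . 30 29 30 29 30
254 30 28 30 30 29 30 31 32 32 32 32 31 32 32 31 30 32 31 30 29 30 30 29 30
230 106 105 103  93  85  88  87  92  90  92  91  95  91  94  93  95  96  94  95  93  94  92  93  93  93  93 100 105 103 105 105
232 103  98  87  83  86  87  88  91  92  92  94  94  94  93  91  93  97  96  93  90  93  93  91  89  94  92  91  97 102 104 103
234 100  82  82  86  88  89  89  89  92  91  94  95  95  96  93  93  94  97  97  95  93
[... 492 characters left out ...]
 101 102 100 102 107 109 105  97  92  92  89  90  89  86  83
244  87  89  90  93 102 109 107 106 104 104 102 100 102 103 103 105 104 102 104 103 107 106 104 105 105 102  91  85  86  83  83
246  87  90  98 107 105 109 108 105 106 103 102 102 101 102  98 105 100 101 102 102 105 109 103 104 102 103 104  91  85  87  84
248  89 101 106 106 105 108 106 107 102  91  81  61  56  55  61  61  54  58  71  85 100 107 106 103 104 103 106 104  96  87  85
250 109 104 104 107 109 106 106  82  65  62  83  93 103 102 102 103 105 103  94  82  65  58  89 105 103 105 107 104 102 101  87
252 108 106 104 105 109  92  63  77  99  90  94  75  78  76  77  76  78  75  92  98 105  96  68  57  92 106 108 104 104 102 105
```

Run:
```python
from h import *
c=load("w8")
print(P(c,281,247.9,zw=.03)+[.013,0,0]); 
for z in(.0305,.031,.032): print(z,P(c,281,251.3,zw=z)+[.0115,0,0])
```

```text
[0.55750528 0.06954377 0.03      ]
0.0305 [0.55773673 0.06954747 0.0305    ]
0.031 [0.55725807 0.06954545 0.031     ]
0.032 [0.55630076 0.06954141 0.032     ]
```

>>> {"name": "servo_tool", "arguments": {"series": "1 0.0003 0 0.001 0 0 0; 1 0.0003 0 0.001 0 0 0; 1 0.0003 0 0.001 0 0 0"}}

```text
time_s: 7.97
eef_pos: [0.5499, 0.0683, 0.0598]
eef_rot: [0.157, -0.0, 0.988, -0.0]
wrist_force: [-1.9, -0.7, 5.0]
opening: 0.178
grasp_force: 58.4
```

>>> {"name": "servo_tool", "arguments": {"series": "0.4 0 0 0 0 0 0; 0.2 0 0 0 0 0 0; 0.2 0 0 0 0 0 0; 0.2 0 0 0 0 0 0; 0.2 0 0 -0.003 0 0 0; 0.2 0 0 -0.008 0 0 0; 0.2 0 0 -0.015 0 0 0; 0.2 0 0 -0.03 0 0 0; 0.2 0 0 -0.05 0 0 0; 0.2 0 0 -0.07 0 0 0; 0.2 0 0 -0.07 0 0 0; 0.2 0 0 -0.07 0 0 0"}}

```text
time_s: 8.97
eef_pos: [0.5289, 0.0682, 0.1278]
eef_rot: [0.158, -0.0, 0.987, -0.0]
wrist_force: [-0.8, 0.7, 0.2]
opening: 0.4
grasp_force: 0.0
```

Run:
```python
from h import *
from bench import ctrl
c,o=snap(ctrl,"wrist","w9"); print(o["eef_pos"],o["opening"])
p=cloud(c)
def box(p,lo,hi): return np.all((p>lo)&(p<hi),-1)
for lo,hi,n in((.024,.0315,"pad"),(.032,.046,"nut"),(.0405,.046,"top")):
    q=p[box(p,[.53,.045,lo],[.585,.095,hi])];print(n,len(q),q.min(0).round(4),q.max(0).round(4),((q.min(0)+q.max(0))/2).round(4))
```

```text
[0.52888707 0.06816002 0.12776743] 0.39970175267943486
pad 1040 [0.5389 0.0522 0.0241] [0.572  0.0871 0.0315] [0.5554 0.0697 0.0278]
nut 785 [0.5454 0.0585 0.032 ] [0.566  0.0807 0.0435] [0.5557 0.0696 0.0377]
top 354 [0.5467 0.0609 0.0405] [0.566  0.0777 0.0435] [0.5563 0.0693 0.042 ]
```

The nut stands centred on the pad (nut centre y 0.0696, pad centre y 0.0697) and is released. Now moving over the loupe with the tool upright and yawed 5°.

>>> {"name": "servo_tool", "arguments": {"series": "0 0.004 0.01 -0.01 0 0 0; 0 0.01 0.03 -0.02 -0.13 3 -0.83; 0 0.016 0.055 -0.028 -0.26 6 -1.65; 0 0.023 0.085 -0.034 -0.4 9 -2.5; 0 0.032 0.115 -0.04 -0.53 12 -3.3; 0 0.043 0.145 -0.045 -0.66 15 -4.1; 0 0.05 0.165 -0.05 -0.79 18 -4.96; 0 0.0524 0.174 -0.0506 -0.79 18 -4.96; 0 0.0524 0.174 -0.0506 -0.79 18 -4.96; 0 0.0524 0.174 -0.0506 -0.79 18 -4.96; 0 0.0524 0.174 -0.0506 -0.79 18 -4.96"}}

```text
time_s: 9.93
eef_pos: [0.4623, 0.2412, 0.157]
eef_rot: [-0.0, -0.043, 0.999, -0.0]
wrist_force: [-0.2, -1.1, -0.4]
opening: 0.501
grasp_force: 0.0
```

Run:
```python
from h import *
from bench import ctrl
c,o=snap(ctrl,"wrist","x1"); q=o["eef_rot"];r=R.from_quat([q[1],q[2],q[3],q[0]]);print(o["eef_pos"],r.as_matrix().round(3).tolist(),o["opening"])
p=cloud(c);g=c["img"].astype(int).max(-1)
def box(p,lo,hi): return np.all((p>lo)&(p<hi),-1)
m=box(p,[.38,.2,.050],[.515,.29,.060]);h=p[m];print("handle",len(h),h.min(0),h.max(0))
for x in np.arange(.385,.515,.01):
    k=h[abs(h[:,0]-x)<.004]
    if len(k): print(round(x,3),k[:,1].min().round(4),k[:,1].max().round(4),np.median(k[:,2]).round(4))
l=p[box(p,[.51,.21,.042],[.6,.29,.058])];print("lens",len(l),l.min(0),l.max(0),np.median(l,0))
```

```text
[0.46225097 0.24115758 0.15703253] [[-0.996, -0.087, -0.001], [-0.087, 0.996, -0.001], [0.001, -0.001, -1.0]] 0.5010800626768452
handle 3735 [0.38982243 0.22945494 0.05003967] [0.51498476 0.25394776 0.05611244]
0.395 0.2302 0.2426 0.0528
0.405 0.2295 0.2451 0.0536
0.415 0.2301 0.246 0.0537
0.425 0.2309 0.247 0.0537
0.435 0.2317 0.248 0.0537
0.445 0.2325 0.249 0.0537
0.455 0.2336 0.2498 0.0537
0.465 0.2343 0.2505 0.0537
0.475 0.2355 0.2513 0.0537
0.485 0.2364 0.2522 0.0537
0.495 0.2371 0.2533 0.0537
0.505 0.2379 0.2539 0.0536
lens 3247 [0.51015644 0.2237563  0.04238555] [0.57049152 0.27550168 0.05357287] [0.5421458  0.24927851 0.04883455]
```

>>> {"name": "servo_tool", "arguments": {"series": "0 -0.0025 0 0.015 0 0 0; 0 -0.0025 0 0.04 0 0 0; 0 -0.0025 0 0.065 0 0 0; 0 -0.0025 0 0.085 0 0 0; 0 -0.0025 0 0.098 0 0 0; 0 -0.0025 0 0.104 0 0 0; 0 -0.0025 0 0.104 0 0 0; 0.3 -0.0025 0 0.104 0 0 0; 0.5 -0.0025 0 0.104 0 0 0; 0.6 -0.0025 0 0.104 0 0 0; 0.6 -0.0025 0 0.104 0 0 0"}}

```text
time_s: 10.9
eef_pos: [0.4659, 0.2425, 0.055]
eef_rot: [0.001, -0.044, 0.999, 0.0]
wrist_force: [0.1, -0.4, 0.1]
opening: 0.2
grasp_force: 0.4
```

Run:
```python
from h import *
from bench import ctrl
c,o=snap(ctrl,"wrist","x2"); print(o["eef_pos"],o["opening"],o["wrist_force"],o["grasp_force"])
T=np.array(c["T_tool_cam"]);E=np.array(c["extrinsics"]);W=T@np.linalg.inv(E)
p=cloud(c)@W[:3,:3].T+W[:3,3]
def box(p,lo,hi): return np.all((p>lo)&(p<hi),-1)
h=p[box(p,[.012,-.03,-.006],[.05,.03,.006])];print("handle tool y",h.min(0),h.max(0))
f=p[box(p,[-.012,-.03,.005],[.012,.03,.03])]
for s in(1,-1):
  k=f[f[:,1]*s>.0095]; print(s,len(k), (k[:,1]*s).min() if len(k) else 0)
```

```text
[0.46587852 0.24248628 0.05495582] 0.2003501733775458 [ 0.08511445 -0.39370822  0.05774055] 0.3684811480343342
handle tool y [ 0.0120055  -0.00844363 -0.00331445] [0.04999182 0.01368646 0.00582057]
1 586 0.009527143609631306
-1 406 0.00951107812779009
```

>>> {"name": "servo_tool", "arguments": {"series": "1 0 0 0 0 0 0; 1 0 0 0 0 0 0; 1 0 0 0 0 0 0; 1 0 0 0 0 0 0; 1 0 0 0 0 0 0"}}

```text
time_s: 11.37
eef_pos: [0.4658, 0.2426, 0.0549]
eef_rot: [0.001, -0.044, 0.999, 0.0]
wrist_force: [0.2, -1.1, 6.8]
opening: 0.175
grasp_force: 58.8
```

>>> {"name": "servo_tool", "arguments": {"series": "1 0 0 -0.004 0 0 0; 1 0 0 -0.012 0 0 0; 1 0 0 -0.025 0 0 0; 1 0 0 -0.045 0 0 0; 1 0 0 -0.07 0 0 0; 1 0 0 -0.09 0 0 0; 1 0 0 -0.1 0 0 0; 1 0 0 -0.1 0 0 0; 1 0 0 -0.1 0 0 0"}}

```text
time_s: 12.12
eef_pos: [0.465, 0.2425, 0.1539]
eef_rot: [0.0, -0.044, 0.999, 0.0]
wrist_force: [-0.1, -0.2, -1.2]
opening: 0.172
grasp_force: 58.6
```

```bash
cat > lens.py <<'E'
from h import *
from bench import ctrl
import sys
c,o=snap(ctrl,"wrist",sys.argv[1]);q=o["eef_rot"];r=R.from_quat([q[1],q[2],q[3],q[0]]);print(o["eef_pos"],r.as_matrix().round(3).tolist(),o["opening"],o["grasp_force"],o["wrist_force"].round(1))
T=np.array(c["T_tool_cam"]);E=np.array(c["extrinsics"]);W=T@np.linalg.inv(E)
pw=cloud(c);p=pw@W[:3,:3].T+W[:3,3]
def box(p,lo,hi): return np.all((p>lo)&(p<hi),-1)
h=p[box(p,[.013,-.012,-.012],[.058,.012,.012])];print("handle",len(h),np.polyfit(h[:,0],h[:,2],1),np.median(h,0))
m=box(p,[-.125,-.045,-.015],[-.04,.045,.03]);l=p[m];print("lens",len(l),l.min(0).round(4),l.max(0).round(4),np.median(l,0).round(4))
A=np.c_[l[:,:2],np.ones(len(l))];print("plane",np.linalg.lstsq(A,l[:,2],rcond=None)[0])
E
python3 lens.py x3
```

```text
[0.46497545 0.24249098 0.15394235] [[-0.996, -0.087, 0.0], [-0.087, 0.996, 0.0], [-0.0, 0.0, -1.0]] 0.17208028176055395 58.56822609901428 [-0.1 -0.2 -1.2]
handle 4578 [-0.00073305  0.00138675] [0.03735265 0.00086194 0.00126966]
lens 133 [-0.0541 -0.0064  0.0008] [-0.04    0.0087  0.0128] [-0.0416  0.0009  0.002 ]
plane [-0.75374091 -0.01115441 -0.02936934]
```

>>> {"name": "servo_tool", "arguments": {"series": "1 0 -0.008 0 0 0 0; 1 0 -0.025 0 0 0 0; 1 0.001 -0.05 0 0 0 0; 1 0.001 -0.08 0.005 0 0 0; 1 0.002 -0.11 0.01 0 0 0; 1 0.002 -0.14 0.014 0 0 0; 1 0.0024 -0.165 0.017 0 0 0; 1 0.0024 -0.177 0.019 0 0 0; 1 0.0024 -0.181 0.019 0 0 0; 1 0.0024 -0.181 0.019 0 0 0; 1 0.0024 -0.181 0.019 0 0 0; 1 0.0024 -0.181 0.019 0 0 0"}}

```text
time_s: 13.17
eef_pos: [0.4781, 0.0627, 0.1346]
eef_rot: [-0.0, -0.044, 0.999, 0.0]
wrist_force: [-0.4, -0.2, -0.7]
opening: 0.173
grasp_force: 58.6
```

```bash
cat > fin.py <<'E'
from h import *
from bench import ctrl
import sys
n=sys.argv[1]; zc=float(sys.argv[2])
o=ctrl.get_obs();print(o["eef_pos"],o["eef_rot"].round(4),o["wrist_force"].round(1))
def box(p,lo,hi): return np.all((p>lo)&(p<hi),-1)
for cam in("top","side"):
    c,_=snap(ctrl,cam,cam+n);p=cloud(c)
    l=p[box(p,[.525,.03,zc-.012],[.60,.115,zc+.014])];print(cam,"lens",len(l))
    if len(l): print(l.min(0).round(4),l.max(0).round(4),np.median(l,0).round(4),np.percentile(l,[3,97],0).round(4).tolist())
    a=p[box(p,[.55,-.032,.08],[.57,.0,.14])];print(" ptr",len(a),a[np.argsort(-a[:,1])][::3].round(4).tolist())
E
python3 fin.py a .127
python3 - <<'E'
from h import *
for n in("w4","w5","w9","x1"):
    p=cloud(load(n));a=p[np.all((p>[.54,-.032,.08])&(p<[.58,.0,.14]),-1)];print(n,len(a),np.median(a,0) if len(a) else 0)
E
```

```text
[0.47811884 0.06265902 0.13459849] [-4.00e-04 -4.42e-02  9.99e-01  2.00e-04] [-0.4 -0.2 -0.7]
top lens 0
 ptr 8 [[0.5606, -0.023, 0.1073], [0.564, -0.0258, 0.1024], [0.563, -0.0305, 0.1073]]
side lens 225
[0.5257 0.0429 0.1219] [0.5795 0.0943 0.1328] [0.5525 0.0642 0.1289] [[0.5303, 0.0448, 0.1232], [0.5775, 0.0925, 0.1321]]
 ptr 18 [[0.5601, -0.0045, 0.1021], [0.5574, -0.0147, 0.1035], [0.5575, -0.0179, 0.1023], [0.5598, -0.0213, 0.105], [0.5574, -0.0245, 0.1022], [0.5562, -0.0291, 0.1038]]
w4 0 0
w5 839 [ 0.5589195  -0.01983466  0.10386111]
w9 452 [ 0.55913084 -0.02017204  0.1040373 ]
x1 0 0
```

Run:
```python
from h import *
def box(p,lo,hi): return np.all((p>lo)&(p<hi),-1)
p=cloud(load("w5"));a=p[box(p,[.54,-.035,.08],[.58,.01,.14])]
for y in np.arange(-.03,.003,.004):
    k=a[abs(a[:,1]-y)<.002]
    if len(k): print(round(y,3),len(k),np.median(k,0).round(4),k[:,2].max().round(4))
for n in("side0","sidea","topa","top0"):
    c=load(n);p=cloud(c)
    for lo,hi,t in((.027,.0325,"padtop"),(.034,.046,"nut")):
        q=p[box(p,[.53,.045,lo],[.585,.095,hi])]
        if len(q)>5: print(n,t,len(q),q.min(0).round(4),q.max(0).round(4),((q.min(0)+q.max(0))/2).round(4),np.median(q,0).round(4))
# lens at rest in side0, compare with wrist estimate (.5445,.2495,.047)
for n in("side0",):
    p=cloud(load(n));l=p[box(p,[.515,.20,.035],[.60,.29,.061])];print(n,"rest lens",len(l),l.min(0).round(4),l.max(0).round(4),np.median(l,0).round(4))
c=load("sidea");p=cloud(c);m=box(p,[.515,.03,.115],[.60,.115,.14]);v,u=np.where(m);print("pix lens",u.min(),u.max(),v.min(),v.max())
l=p[m];print(len(l),l.min(0).round(4),l.max(0).round(4))
from scipy.optimize import least_squares
e=m&~cv2.erode(m.astype(np.uint8),np.ones((3,3))).astype(bool);k=p[e];k=k[k[:,0]>.532];print("rim circ",circ(k,.026))
```

```text
-0.03 142 [ 0.5592 -0.0299  0.1042] 0.1057
-0.026 128 [ 0.559 -0.026  0.104] 0.1059
-0.022 143 [ 0.5587 -0.022   0.104 ] 0.1061
-0.018 135 [ 0.5586 -0.0181  0.1041] 0.1057
-0.014 151 [ 0.5586 -0.0139  0.104 ] 0.1059
-0.01 101 [ 0.5592 -0.0102  0.1035] 0.1052
-0.006 39 [ 0.5595 -0.0068  0.1031] 0.1042
side0 padtop 102 [0.5388 0.05   0.027 ] [0.5734 0.0869 0.0321] [0.5561 0.0685 0.0296] [0.5536 0.0651 0.0303]
sidea padtop 67 [0.5376 0.0494 0.0271] [0.5749 0.0869 0.0325] [0.5563 0.0681 0.0298] [0.5496 0.0603 0.0302]
sidea nut 46 [0.5474 0.0589 0.0341] [0.5634 0.0757 0.0434] [0.5554 0.0673 0.0388] [0.5534 0.0652 0.0401]
top0 padtop 103 [0.5429 0.0534 0.0276] [0.5757 0.0855 0.0324] [0.5593 0.0694 0.03  ] [0.5569 0.0694 0.0299]
side0 rest lens 176 [0.5153 0.219  0.0432] [0.5676 0.2752 0.054 ] [0.5416 0.2433 0.0496]
pix lens 250 278 191 203
246 [0.5151 0.0429 0.1214] [0.5795 0.0943 0.134 ]
rim circ [0.55468448 0.06947206]
```

Pointer height ≈ 0.103 m and the lens middle is now ≈ 0.1264 m. The lens is within about 1 mm of the nut axis, so I'll lower 23 mm and shift 1 mm forward.

>>> {"name": "servo_tool", "arguments": {"series": "1 0 0 0.003 0 0 0; 1 -0.001 0 0.008 0 0 0; 1 -0.001 0 0.014 0 0 0; 1 -0.001 0 0.019 0 0 0; 1 -0.001 0 0.022 0 0 0; 1 -0.001 0 0.0232 0 0 0; 1 -0.001 0 0.0232 0 0 0; 1 -0.001 0 0.0232 0 0 0; 1 -0.001 0 0.0232 0 0 0; 1 -0.001 0 0.0232 0 0 0; 1 -0.001 0 0.0232 0 0 0; 1 -0.001 0 0.0232 0 0 0"}}

```text
time_s: 14.27
eef_pos: [0.4795, 0.062, 0.1119]
eef_rot: [0.0, -0.044, 0.999, -0.0]
wrist_force: [0.5, -0.1, -0.7]
opening: 0.17
grasp_force: 58.6
```

```bash
python3 fin.py b .104; python3 lens.py x4
python3 - <<'E'
from h import *
c=load("sideb");p=cloud(c);m=np.all((p>[.515,.03,.092])&(p<[.60,.115,.117]),-1);l=p[m];print(len(l),l.min(0).round(4),l.max(0).round(4))
e=m&~cv2.erode(m.astype(np.uint8),np.ones((3,3))).astype(bool);k=p[e];k=k[k[:,0]>.532];print("rim circ",circ(k,.026))
q=p[np.all((p>[.53,.045,.034])&(p<[.585,.095,.046]),-1)];print("nut",len(q),q.min(0),q.max(0))
E
```

```text
[0.47954727 0.06196859 0.11186388] [ 1.00e-04 -4.37e-02  9.99e-01 -1.00e-04] [ 0.5 -0.1 -0.7]
top lens 0
 ptr 10 [[0.5609, -0.0206, 0.1054], [0.5641, -0.0233, 0.1021], [0.5634, -0.0281, 0.1057], [0.5614, -0.0307, 0.1028]]
side lens 233
[0.5254 0.043  0.0995] [0.5835 0.0946 0.1103] [0.5537 0.0644 0.1059] [[0.5304, 0.044, 0.1005], [0.5792, 0.0929, 0.1093]]
 ptr 19 [[0.5582, -0.007, 0.1033], [0.5564, -0.016, 0.1041], [0.5565, -0.0191, 0.1029], [0.5592, -0.0222, 0.1054], [0.5588, -0.0258, 0.1065], [0.5578, -0.0272, 0.1029], [0.559, -0.032, 0.1041]]
[0.47951942 0.06198613 0.11181091] [[-0.996, -0.087, 0.0], [-0.087, 0.996, -0.0], [-0.0, -0.0, -1.0]] 0.1781668493697543 58.60995054244995 [ 0.4  0.1 -1.3]
handle 4588 [0.00099261 0.00133156] [0.03740429 0.00102335 0.00126778]
lens 130 [-0.0539 -0.0064  0.0004] [-0.04    0.0087  0.0127] [-0.0418  0.0009  0.0022]
plane [-7.54232625e-01  7.98890220e-05 -2.94080074e-02]
250 [0.5154 0.043  0.0984] [0.5835 0.0946 0.1113]
rim circ [0.55631947 0.06863298]
nut 48 [0.54730284 0.05577998 0.03403361] [0.56611279 0.0764729  0.04348431]
```

The lens is centred within about 1 mm, level, and at pointer height. Handing in.

```bash
python3 -c "
from bench import ctrl
print(ctrl.hand_in())"
```

```text
the job is handed in; nothing more can be done
None
```

The job is handed in with no verdict returned: the nut stands flange down on the pad, and the loupe is held level over it, lens centred to about 1 mm and at the pointer's height of about 0.103 m.

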